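Uncover the air manifold and shut the disc-ended valve

ROBOT

A 7-joint arm with a two-finger parallel gripper is mounted at the origin on the work surface. World frame = base frame: x ahead of the robot, y to its left, z up, the work surface at z = 0. Lengths are in m, angles in rad, forces in N, time in s.
With the tool pointing down it reaches from about 0.35 to 0.9 m from the base axis. Payload 7.2 kg.
Tool frame: the origin (TCP) lies at the very end of the fingers, on their centre line; the grasp point (between the pads) lies 19 mm behind it; z points along the fingers, y is the direction in which the jaws open and shut (so a half turn about z gives the same grasp; the last joint's range is limited). The gripper opens to 85 mm and grips with 20 to 120 N. Pads are 22 mm wide; open, the fingers measure 114 mm over their backs; the gripper's body (76 mm by 85 mm) begins 54 mm behind the grasp point. The pads swing forward as they close: fully open they stand 13 mm farther back than shut.
Start: joints at [-1.274, 0.411, -0.013, 1.596, 0.006, 1.134, -0.082], TCP at [0.223, 0.584, 0.231] pointing down, gripper open.
Joint ranges: [-2.95, 2.95], [-0.29, 1.99], [-1.47, 1.44], [0.14, 2.54], [-1.03, 4.17], [0.13, 1.85], [-2.86, 2.86]. Speed limits (rad/s): [2.39, 2.39, 3.01, 3.01, 3.14, 3.14, 3.14].

INTERFACE

Orientations are given as a rotation vector (axis times angle).
In Python, from station import sense, capture, get_calibration, close_job, recognise gives the robot as it stands.
- The arm moves only by the shell command python3 -m jog 'ROWS'. ROWS is JSON, a list that holds one entry, the list of rows, each a list of 5 numbers: the closure in counts, from 0 (fully open) to 255 (shut), then the shift along the tool's x, y, z in mm, then the turn about the tool's z in degrees. A call has 1 to 10 rows; each row is the pose to reach, as a shift and turn from the pose measured when the call began, along the tool's axes at that moment; what a row does not reach only later rows make up. A row lasts 1/10 s, in which the tool goes at most 50 mm and 8.59 degrees, less where a joint would pass 70% of its speed; a pose out of reach is approached as far as the arm can. A call with a gripper value outside its range is refused whole. The fingers move at their own pace and stop on an object; the grip force is fixed at half the most. Time passes only in rows, so rows that repeat a pose let the fingers close. It gives the time, the measured TCP pose, the force and the opening at its end, in the units of the state.
- sense(): the state, without advancing time (a new reading comes with each control period).
- capture(name): name is "scene" or "top"; returns the picture (480x640x3 uint8, blue, green, red); there is no depth.
- get_calibration(name): a dict with "intrinsics" (3x3 intrinsics, pixels), "dist_coeffs" ([k1, k2, p1, p2, k3] as OpenCV has them; the pictures are not rectified), "R" (3x3) and "t" (3): a world point X has camera coordinates R X + t. Camera axes: x right, y down, z forward; pixel columns grow to the right and rows downward; lengths in m; the calibration is good to about 2 mm. A picture is of the moment at which its call begins. get_calibration takes no time and is no camera call.
- close_job(): hands the job in, once; it reports no verdict.
Trained networks look in the newest picture that a camera, given by its name, has taken for a name from the list of things; names that differ only in an ending like _2 or _b are one class to them, and where a whole thing is asked for, a point or a joint stands for the part that bears it (a point fixed in the world has none). Each returns a list of dicts, best first, with "p" (0 to 1); they miss things now and then, are a little off and sometimes report something else, mostly with a low value. They report only what shows in the picture. A call takes as long as a camera call.
- recognise(name, camera): "location" ([x, y, z] in m, in world coordinates, good to about 4 mm: the middle of the surface that is visible of it).
The state is a dict: "clock": time; "joint_pos": joint angles; "dq": joint speeds; "joint_efforts": joint torques, N m; "tcp_pos": TCP position; "orientation": TCP orientation; "ft_force": force on the tool from outside, world axes, zero at the start; "moment": the same for the moment, N m; "opening": opening from 0.0 (shut) to 1.0 (fully open).
Only numpy, scipy, OpenCV 4.12 (cv2) and the standard library are available. Lean on these libraries where they do the work, as an engineer would, in place of code of your own. Each camera call takes 0.05 s, during which the arm holds its last target.

TASK

Isolate the air line of the switch tester: slide the grey manifold cover along its rails as far as it will go to uncover the two valves, then push the handle that ends in a round disc clockwise until that valve is fully shut, its handle square across the pipe. Do it all by pushing with the fingers: pick nothing up, do not disturb the plain-ended valve or the things standing around, leave the cover fully open and finish with the hand clear.

Things in the scene. Friction and masses are not known exactly. Their poses are not given: they have to be found in the camera images.
- manifold: Fixed aluminium base plate on the bench, 120 x 385 x 20 mm (x, y, z in its own frame). Origin on the bench, midway between the two valves; the plate runs from 90 mm on the -y side to 295 mm on the +y side of it. Own +y is the direction in which the cover opens; own -x faces the robot. Two valves stand on it, stems at own x = +20 mm and y = -55 and +55 mm; which valve is at which place varies. Their copper pipes run along own x, tops 42 mm above the bench.
- cover (a joint): Slide of the grey sheet-metal cover along the manifold's +y, in m: 0 = closed over the valves, 0.21 = stop, fully open and clear of the valves. Starts 0 to 0.015. The cover is captive on its rails (cannot be lifted), a tunnel open at both ends, 136 mm wide (x), 160 mm long (y), its flat top 76 mm above the bench. About 2 to 4 N slides it; it stays where it is left.
- cover_bar (a point): Middle of the top edge of the push bar on the cover, 89 mm above the bench. The bar is 90 mm long across the rails (manifold x), 12 mm thick (y), and stands 13 mm above the cover's flat top; it is half-way along the cover.
- handle_disc (a joint): Angle of the valve handle to be shut, in rad: 0 = open (pointing to the manifold's -x, along its pipe), growing clockwise seen from above to 1.571 = stop, shut (pointing to the manifold's +y, square across the pipe). Starts 0 to 0.3. Friction about 0.1 N m; it stays where it is left.
- disc_pivot (a point): Stem axis of the disc-ended valve at the middle of its handle's thickness, 58 mm above the bench. The handle is a dark steel bar 12 mm wide and 12 mm thick (52 to 64 mm above the bench) ending in a flat round disc of 30 mm diameter whose centre is 50 mm from the stem axis.
- disc_end (a point): Centre of the round disc of that handle, 58 mm above the bench.
- handle_plain (a joint): Angle of the other valve's handle, same sense; starts 0 to 0.3 and is to stay as it is.
- plain_end (a point): Point on the other handle, 50 mm from its stem axis, 58 mm above the bench. That handle is a plain bar 12 mm wide with a square end, 64 mm long, no disc.
- switch_mid (a point): Bystander: chrome switch body, turned, 44 mm diameter, 75 mm tall; its centre, half-way up. Beyond the manifold.
- tester_mid (a point): Bystander: knurled aluminium detent tester, upright, 42 mm diameter, 56 mm tall; its centre, half-way up. On the robot's side of the manifold.
- block_mid (a point): Bystander: ivory ceramic terminal block, 30 x 70 x 26 mm; its centre. Beyond the manifold.
- guard_mid (a point): Bystander: loose orange switch guard, 50 x 34 x 33 mm; its centre. Off the manifold's -y end.

How it is judged:
On the way, in this order (a step that is already met when the one before it is completed fails the run):
1. the cover is slid fully open while the disc-ended valve is still open (value of joint cover above 0.195 m and value of joint handle_disc below 0.45 rad), for 0.2 s.
2. the disc-ended valve is pushed shut (value of joint handle_disc above 1.45 rad), for 0.2 s.
At the end, for the whole second after the job is handed in: The cover is within 15 mm of its open stop, the disc-ended handle is within 0.12 rad (7 degrees) of its shut stop and at rest, the plain handle's end is within 10 mm and each bystander within 15 mm of where it started (value of joint cover above 0.195 m and value of joint handle_disc above 1.45 rad and velocity of joint handle_disc between -0.05 and 0.05 rad/s and distance of plain_end from where it was at the start of the episode below 0.01 m and distance of each of switch_mid, tester_mid, block_mid, guard_mid from where it was at the start of the episode below 0.015 m); the robot touches nothing.
It fails at once if the plain-ended valve is turned (its end moved 10 mm) (distance of plain_end from where it was at the start of the episode above 0.01 m).
It fails at once if a bystander is lifted, carried or knocked (moved 15 mm) (distance of any of switch_mid, tester_mid, block_mid, guard_mid from where it was at the start of the episode above 0.015 m).
It also fails if it takes over 53 s, if anything falls off the work surface, if the arm or the gripper's body presses on something with over 40 N, if the wrist force passes 120 N, or if a joint passes its speed limit or range.

## Working session

There is one attempt and no reset: what is moved stays moved. The work goes in short steps, Python scripts to look and compute and a shell command to move; the robot and the scene stay as the last step left them, time stands still between calls to the robot, and variables do not carry over. Pictures are saved under pics/ and viewed, and the job is handed in when it is done.

```bash
mkdir -p pics; python3 - <<'E'
from station import *
import cv2
s=sense();print({k:s[k] for k in('clock','tcp_pos','orientation','ft_force','opening')})
for c in('scene','top'):
    cv2.imwrite(f'pics/{c}0.png',capture(c))
for n in('cover_bar','manifold','cover','disc_end','plain_end','switch_mid','tester_mid','block_mid','guard_mid'):
  for c in('scene','top'):
    print(n,c,[(round(r['p'],2),[round(float(v),3) for v in r['location']]) for r in recognise(n,c)[:3]])
E
```

```text
{'clock': 0.0, 'tcp_pos': array([0.22285513, 0.58336969, 0.23045391]), 'orientation': array([-5.69817739e-01, -3.08931497e+00,  2.56904028e-03]), 'ft_force': array([ 0.22838925, -0.00504864,  0.28928591]), 'opening': 0.9999802933486857}
cover_bar scene [(0.69, [0.547, -0.035, 0.075])]
cover_bar top [(0.58, [0.502, -0.044, 0.075])]
manifold scene [(0.96, [0.56, 0.042, 0.021])]
manifold top [(0.83, [0.511, 0.039, 0.02])]
cover scene [(0.96, [0.547, -0.04, 0.079])]
cover top [(0.81, [0.501, -0.04, 0.079]), (0.48, [0.476, -0.229, 0.031])]
disc_end scene [(0.62, [0.544, -0.038, 0.078])]
disc_end top [(0.51, [0.63, -0.1, 0.056])]
plain_end scene []
plain_end top []
switch_mid scene [(0.93, [0.649, -0.099, 0.038])]
switch_mid top [(0.96, [0.63, -0.101, 0.055])]
tester_mid scene [(0.86, [0.411, 0.119, 0.031])]
tester_mid top []
block_mid scene [(0.77, [0.662, 0.051, 0.018])]
block_mid top [(0.76, [0.655, 0.047, 0.021])]
guard_mid scene [(0.95, [0.479, -0.226, 0.019])]
guard_mid top [(0.73, [0.631, -0.1, 0.055]), (0.57, [0.476, -0.228, 0.031])]
```

View pics/scene0.png

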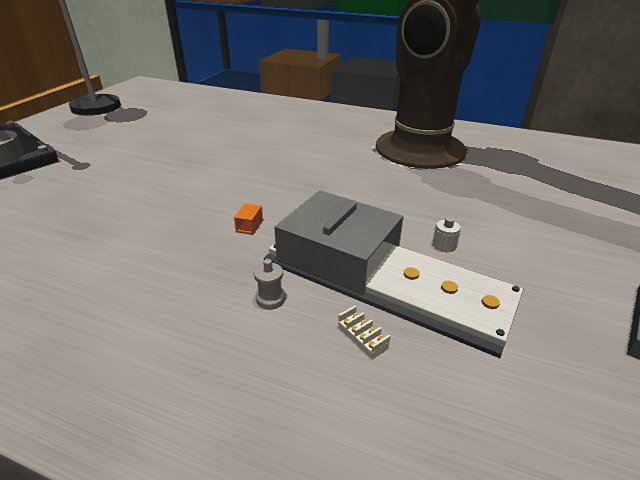

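View pics/top0.png

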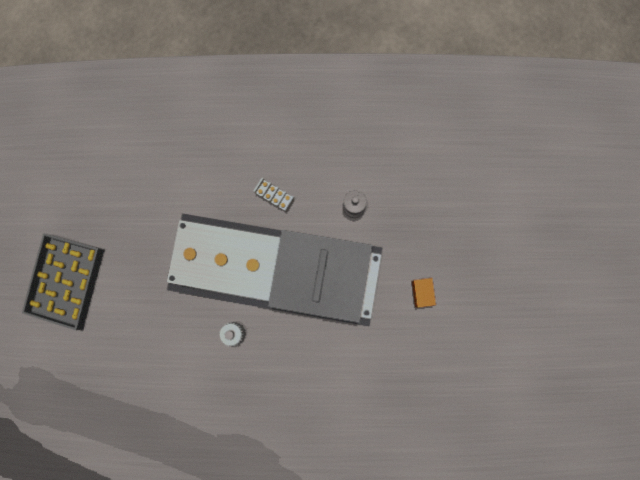

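```bash
cat > h.py <<'E'
from station import *
import numpy as np, cv2
from scipy.spatial.transform import Rotation as Ro
def bp(cam,uv,z):
    c=get_calibration(cam);K=np.array(c['intrinsics']);d=np.array(c['dist_coeffs']);R=np.array(c['R']);t=np.array(c['t'])
    p=cv2.undistortPoints(np.array(uv,float).reshape(-1,1,2),K,d).reshape(-1,2)
    r=np.c_[p,np.ones(len(p))]@R; o=-R.T@t
    return o+r*((z-o[2])/r[:,2])[:,None]
def proj(cam,X):
    c=get_calibration(cam);return cv2.projectPoints(np.array(X,float).reshape(-1,3),cv2.Rodrigues(np.array(c['R']))[0],np.array(c['t']),np.array(c['intrinsics']),np.array(c['dist_coeffs']))[0].reshape(-1,2)
E
python3 - <<'E'
from h import *
np.set_printoptions(precision=4,suppress=True)
print(bp('top',[(183,225),(172,279),(376,258),(367,313)],.02))
print(bp('top',[(323,250),(317,302)],.089))
print('scene bar',bp('scene',[(355,202),(325,231)],.089))
print('scene screws',bp('scene',[(515.5,289),(500.5,332)],.02))
s=sense();print(Ro.from_rotvec(s['orientation']).as_matrix())
im=cv2.imread('pics/top0.png');cv2.imwrite('pics/topz.png',cv2.resize(im[180:360,150:450],None,fx=2.66,fy=2.66,interpolation=cv2.INTER_CUBIC))
im=cv2.imread('pics/scene0.png');cv2.imwrite('pics/scz.png',cv2.resize(im[170:370,220:540],None,fx=2.5,fy=2.5,interpolation=cv2.INTER_CUBIC))
E
```

```text
[[ 0.5973  0.2179  0.02  ]
 [ 0.4961  0.2354  0.02  ]
 [ 0.5365 -0.1422  0.02  ]
 [ 0.4364 -0.1253  0.02  ]]
[[ 0.5447 -0.0469  0.089 ]
 [ 0.4564 -0.0371  0.089 ]]
scene bar [[ 0.4581 -0.0303  0.089 ]
 [ 0.5548 -0.0459  0.089 ]]
scene screws [[0.4963 0.2367 0.02  ]
 [0.5938 0.2203 0.02  ]]
[[-0.9342  0.3567 -0.    ]
 [ 0.3567  0.9342  0.    ]
 [ 0.      0.     -1.    ]]
```

View pics/topz.png

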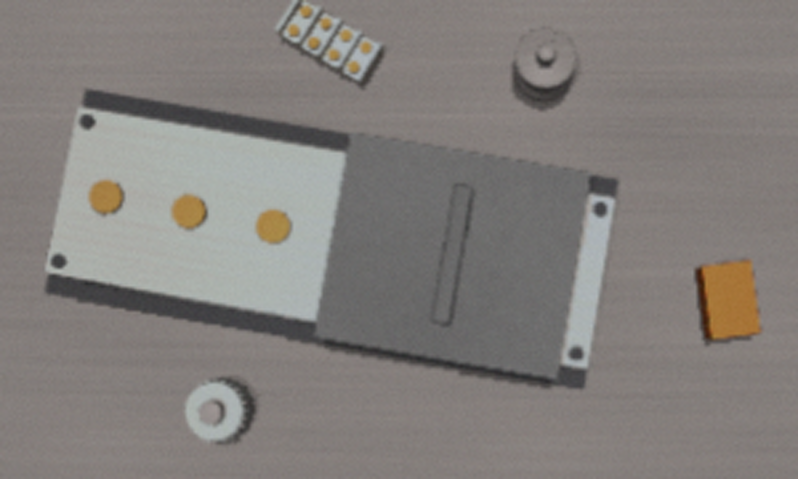

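View pics/scz.png

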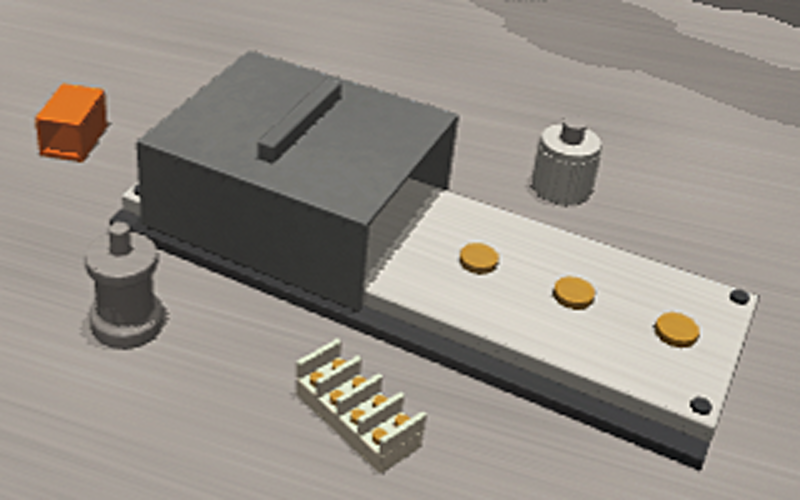

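```bash
cat >> h.py <<'E'
YAW=np.deg2rad(-9.6); O=np.array([0.4995,-0.0546])
MX=np.array([np.cos(YAW),np.sin(YAW)]);MY=np.array([-np.sin(YAW),np.cos(YAW)])
def m2w(x,y): return O+x*MX+y*MY
def w2m(p): d=np.array(p[:2])-O; return np.array([d@MX,d@MY])*1000
def rel(p,yaw_y=None):
    s=sense();R=Ro.from_rotvec(s['orientation']).as_matrix()
    sh=R.T@(np.array(p)-s['tcp_pos'])*1000
    yv=R[:,1]; a=np.degrees(np.arctan2(yv[1],yv[0]))
    print('shift mm',sh.round(1), 'turn', None if yaw_y is None else round(a-yaw_y,2),'clock',s['clock'],'m-frame',w2m(s['tcp_pos']).round(1),s['tcp_pos'].round(4))
E
python3 - <<'E'
from h import *
print('bar',w2m([.502,-.041]))
p=m2w(0,-.026); print(p); rel([*p,.231],80.4)
E
```

```text
bar [ 0.19693514 13.82646797]
[ 0.49516401 -0.0802359 ]
shift mm [-4.912e+02 -5.233e+02  3.000e-01] turn -11.3 clock 1.0 m-frame [-379.2  583.4] [0.2229 0.5839 0.2313]
```

```bash
python3 -m jog '[[[255,-491,-523,0,-11.3],[255,-491,-523,0,-11.3],[255,-491,-523,0,-11.3],[255,-491,-523,0,-11.3],[255,-491,-523,0,-11.3],[255,-491,-523,0,-11.3],[255,-491,-523,0,-11.3],[255,-491,-523,0,-11.3],[255,-491,-523,0,-11.3],[255,-491,-523,0,-11.3]]]'
python3 - <<'E'
from h import *
p=m2w(0,-.026); rel([*p,.2],80.4)
E
```

```text
clock: 2.0
tcp_pos: [0.4131, 0.1193, 0.2318]
orientation: [0.263, 3.13, 0.001]
ft_force: [1.2, -0.2, -0.0]
opening: -0.001
shift mm [-114.1 -183.1   31.7] turn 0.01 clock 2.0 m-frame [-114.2  157.1] [0.4131 0.1193 0.2318]
```

```bash
python3 -m jog '[[[255,-114,-183,0,0],[255,-114,-183,0,0],[255,-114,-183,0,0],[255,-114,-183,0,0],[255,-114,-183,40,0],[255,-114,-183,90,0],[255,-114,-183,120,0],[255,-114,-183,120,0],[255,-114,-183,120,0],[255,-114,-183,120,0]]]'
python3 - <<'E'
from h import *
cv2.imwrite('pics/scene1.png',cv2.resize(capture('scene')[120:320,220:540],None,fx=2.5,fy=2.5))
p=m2w(0,.017); rel([*p,.081],80.4)
E
```

```text
clock: 3.0
tcp_pos: [0.4966, -0.08, 0.1136]
orientation: [0.262, 3.127, 0.002]
ft_force: [-0.1, -0.7, -0.0]
opening: -0.004
shift mm [ 1.5 42.4 32.7] turn 0.03 clock 3.05 m-frame [  1.4 -25.5] [ 0.4966 -0.0799  0.1137]
```

View pics/scene1.png

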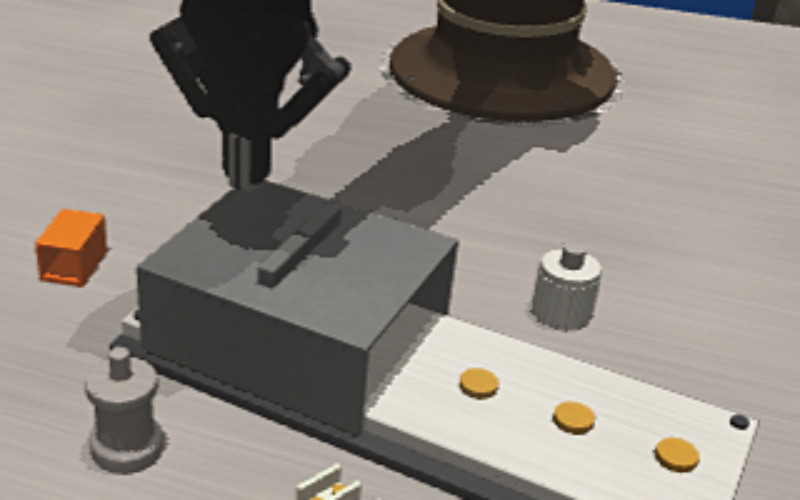

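```bash
python3 -m jog '[[[255,1,0,20,0],[255,1,0,32,0],[255,1,0,32,0],[255,1,12,32,0],[255,1,24,32,0],[255,1,38,32,0],[255,1,54,32,0],[255,1,70,32,0],[255,1,86,32,0],[255,1,100,32,0]]]'
python3 - <<'E'
from h import *
cv2.imwrite('pics/top2.png',capture('top')[140:380,120:440].repeat(2,0).repeat(2,1))
p=m2w(0,.189); rel([*p,.081],80.4)
E
```

```text
clock: 4.05
tcp_pos: [0.5133, 0.0204, 0.0826]
orientation: [0.26, 3.125, 0.002]
ft_force: [1.2, -3.3, 4.8]
opening: -0.005
shift mm [  0.8 109.9   1.9] turn 0.22 clock 4.1 m-frame [ 1.2 79.1] [0.5138 0.0232 0.0825]
```

View pics/top2.png

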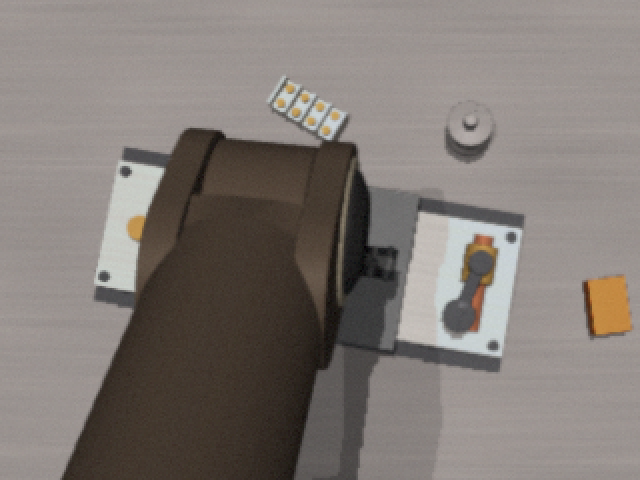

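```bash
python3 -m jog '[[[255,1,16,0,0],[255,1,32,0,0],[255,1,48,0,0],[255,1,64,0,0],[255,1,80,0,0],[255,1,92,0,0],[255,1,100,0,0],[255,1,106,0,0],[255,1,110,0,0],[255,1,112,0,0]]]'
python3 - <<'E'
from h import *
cv2.imwrite('pics/top3.png',capture('top')[140:380,120:440].repeat(2,0).repeat(2,1))
p=m2w(0,.189); rel([*p,.081],80.4);print(sense()['ft_force'])
E
```

```text
clock: 5.1
tcp_pos: [0.5309, 0.1339, 0.0828]
orientation: [0.257, 3.125, 0.005]
ft_force: [1.2, -3.0, 0.1]
opening: -0.0
shift mm [-0.5 -2.3  1.8] turn 0.22 clock 5.15 m-frame [ -0.5 191.3] [0.5309 0.1341 0.0828]
[ 0.15681268 -0.8330981  -0.25843021]
```

View pics/top3.png

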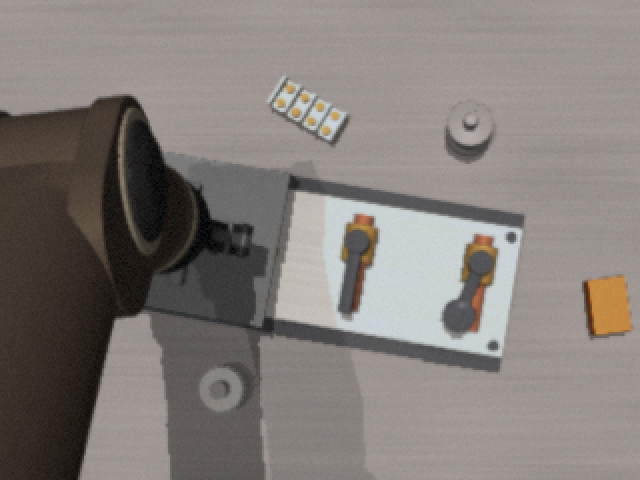

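```bash
python3 -m jog '[[[255,0,4,0,0],[255,0,8,0,0],[255,0,11,0,0],[255,0,14,0,0]]]'

```

```text
clock: 5.55
tcp_pos: [0.5322, 0.1426, 0.0826]
orientation: [0.262, 3.127, -0.005]
ft_force: [-4.4, -23.8, 9.8]
opening: -0.0
```

```bash
python3 -m jog '[[[255,0,-10,0,0],[255,0,-16,-20,0],[255,0,-16,-60,0],[255,0,-16,-60,0]]]'
python3 - <<'E'
from h import *
for n in ('disc_end','plain_end','disc_pivot','cover_bar'): print(n,[(round(r['p'],2),w2m(r['location'])) for r in (recognise(n,'top')[:2])] if 0 else '')
im=capture('top');cv2.imwrite('pics/top4.png',cv2.resize(im[190:340,180:400],None,fx=3.6,fy=3.6,interpolation=cv2.INTER_CUBIC))
for n in ('disc_end','plain_end','disc_pivot','cover_bar'): print(n,[(round(r['p'],2),w2m(r['location']).round(),r['location']) for r in (recognise(n,'top')[:2])])
im=capture('scene');cv2.imwrite('pics/scene4.png',cv2.resize(im[170:370,220:540],None,fx=2.5,fy=2.5,interpolation=cv2.INTER_CUBIC))
rel([.5,0,.1])
E
```

```text
clock: 5.95
tcp_pos: [0.5318, 0.1281, 0.1469]
orientation: [0.262, 3.121, 0.002]
ft_force: [1.2, 0.1, 0.0]
opening: -0.006
disc_end 
plain_end 
disc_pivot 
cover_bar 
disc_end []
plain_end [(0.76, array([-4., 57.]), [0.5049, 0.0024, 0.0662])]
disc_pivot [(0.76, array([ -1., -51.]), [0.4896, -0.1042, 0.0687]), (0.39, array([-18., 169.]), [0.5102, 0.1151, 0.0791])]
cover_bar [(0.94, array([-16., 170.]), [0.5125, 0.1153, 0.0771]), (0.52, array([-13., -46.]), [0.4792, -0.0977, 0.0653])]
shift mm [   7.2 -130.1   42.1] turn None clock 6.25 m-frame [ -1.6 184.1] [0.5286 0.1272 0.1417]
```

View pics/top4.png

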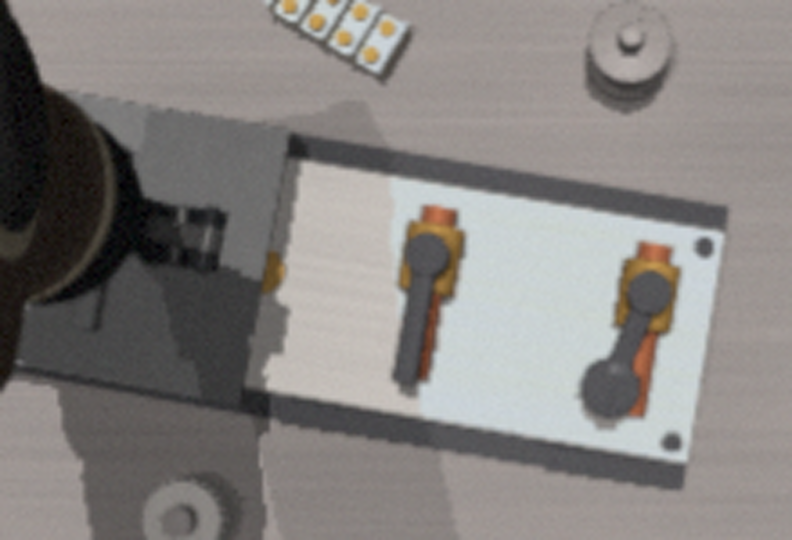

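View pics/scene4.png

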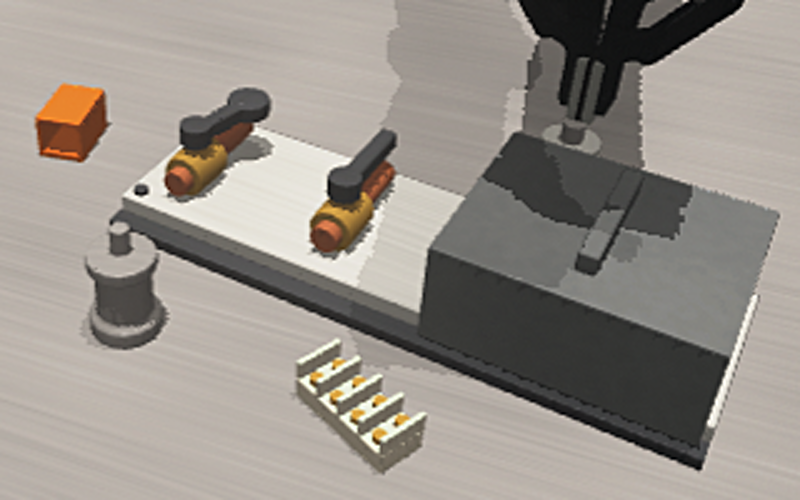

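```bash
python3 - <<'E'
from h import *
f=lambda cam,l,z,s,o:[w2m(p).round(1) for p in bp(cam,[(a/s+o[0],b/s+o[1]) for a,b in l],z)]
print(f('top',[(609,388),(649,293),(430,255),(405,388)],.064,3.6,(180,190)))
print('bar',f('scene',[(640,170),(593,255)],.089,2.5,(220,170)))
print('disc,piv,plainpiv',f('scene',[(247,103),(200,128),(347,184)],.064,2.5,(220,170)))
rel([*m2w(-.025,-.1),.14],80.4)
E
```

```text
[array([-29. , -42.9]), array([ 19.5, -54.4]), array([19.7, 53.6]), array([-45.8,  54.2])]
bar [array([-47.4, 214.5]), array([ 43. , 213.9])]
disc,piv,plainpiv [array([-23.3, -39.4]), array([ 19.2, -49.6]), array([23.8, 60.8])]
shift mm [  23.7 -284.1    2.6] turn 0.06 clock 6.25 m-frame [ -1.6 184.1] [0.5286 0.1272 0.1417]
```

```bash
python3 -m jog '[[[255,24,-274,0,0],[255,24,-274,0,0],[255,24,-274,0,0],[255,24,-274,0,0],[255,24,-274,0,0],[255,24,-274,0,0],[255,24,-274,0,0],[255,24,-274,30,0],[255,24,-274,60,0],[255,24,-274,60,0]]]'
python3 - <<'E'
from h import *
im=capture('scene');cv2.imwrite('pics/scene5.png',cv2.resize(im[150:350,220:540],None,fx=2.5,fy=2.5,interpolation=cv2.INTER_CUBIC))
rel([*m2w(-.025,-.09),.05],80.4)
E
```

```text
clock: 7.25
tcp_pos: [0.4572, -0.1377, 0.0793]
orientation: [-0.259, -3.125, 0.005]
ft_force: [-0.4, 1.7, 0.3]
opening: -0.002
shift mm [-1.9 -0.5 31. ] turn 0.1 clock 7.3 m-frame [-26.8 -89.4] [ 0.4582 -0.1383  0.081 ]
```

View pics/scene5.png

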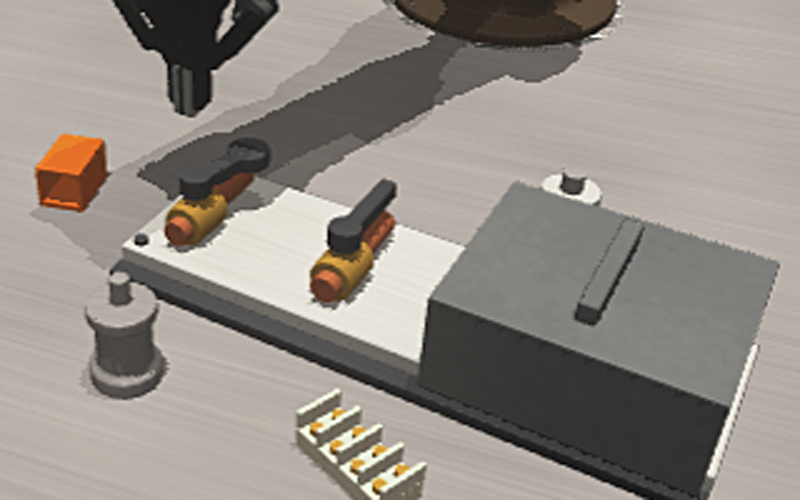

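```bash
python3 -m jog '[[[255,0,0,20,0],[255,0,0,31,0],[255,0,0,31,0],[255,2,10,31,0],[255,3,18,31,0],[255,4,26,31,0],[255,4,33,31,0],[255,4,40,31,0],[255,2,47,31,0],[255,0,54,31,0]]]'
python3 - <<'E'
from h import *
im=capture('top');cv2.imwrite('pics/top6.png',cv2.resize(im[190:340,180:400],None,fx=3.6,fy=3.6,interpolation=cv2.INTER_CUBIC))
im=capture('scene');cv2.imwrite('pics/scene6.png',cv2.resize(im[150:350,220:540],None,fx=2.5,fy=2.5,interpolation=cv2.INTER_CUBIC))
rel([*m2w(-.004,-.01),.05],80.4)
E
```

```text
clock: 8.3
tcp_pos: [0.4665, -0.0844, 0.0497]
orientation: [-0.26, -3.126, 0.005]
ft_force: [-0.6, -2.9, 0.1]
opening: 0.001
shift mm [-23.4  23.9  -0.6] turn 0.2 clock 8.4 m-frame [-27.3 -33.9] [ 0.4669 -0.0835  0.0496]
```

View pics/top6.png

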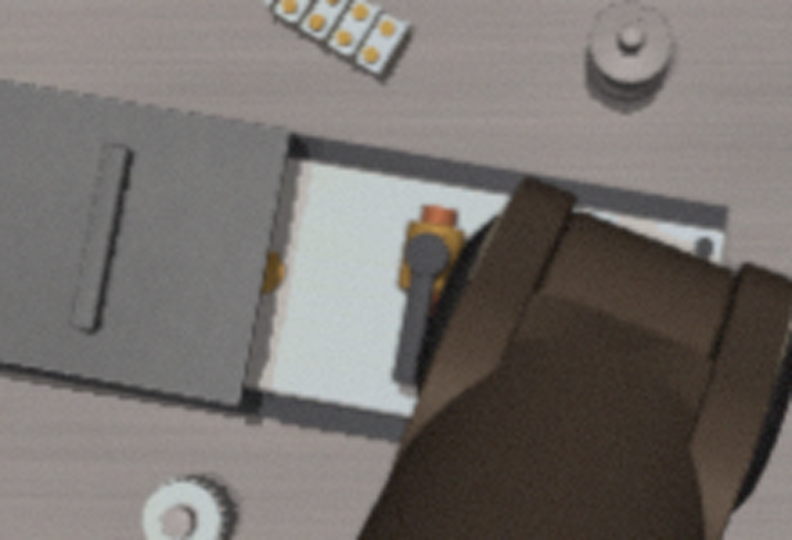

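View pics/scene6.png

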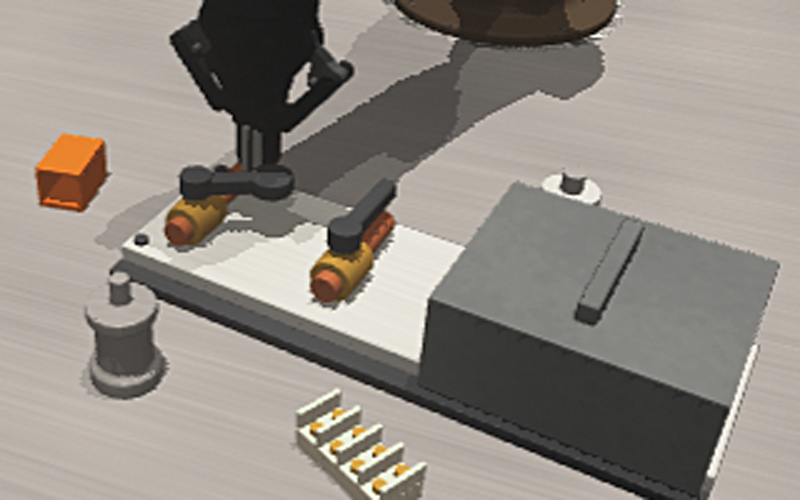

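```bash
python3 -m jog '[[[255,-4,7,0,0],[255,-8,12,0,0],[255,-12,16,0,0],[255,-16,19,0,0],[255,-19,22,0,0],[255,-22,23,0,0],[255,-24,24,0,0],[255,-25,24,0,0]]]'
python3 - <<'E'
from h import *
im=capture('scene');cv2.imwrite('pics/scene7.png',cv2.resize(im[150:350,220:540],None,fx=2.5,fy=2.5,interpolation=cv2.INTER_CUBIC))
rel([*m2w(-.004,-.01),.05],80.4)
E
```

```text
clock: 9.2
tcp_pos: [0.4928, -0.0638, 0.0489]
orientation: [-0.257, -3.121, 0.004]
ft_force: [-11.8, -0.3, 7.9]
opening: -0.0
shift mm [-1.2  0.2 -1.1] turn 0.19 clock 9.25 m-frame [ -5.2 -10.2] [ 0.4927 -0.0638  0.0489]
```

View pics/scene7.png

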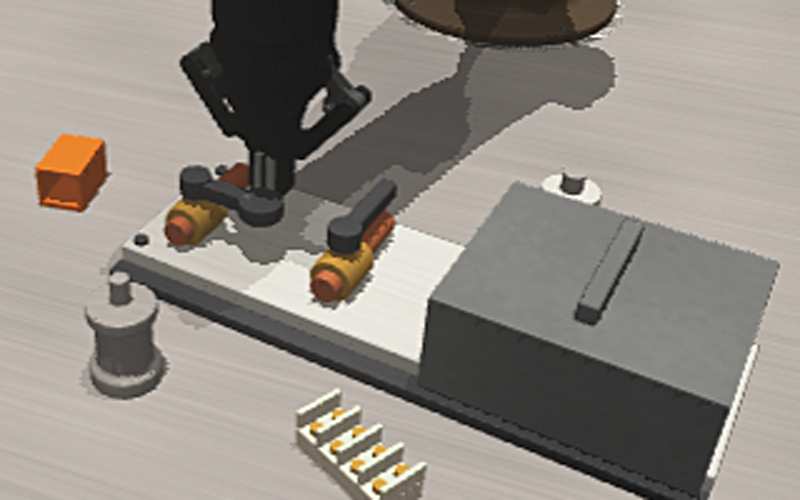

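```bash
python3 -m jog '[[[255,-2,0,0,0],[255,-4,0,0,0],[255,-4,0,0,0],[255,-4,0,0,0]]]'
python3 -m jog '[[[255,6,0,0,0],[255,16,0,0,0],[255,20,0,-30,0],[255,20,0,-80,0],[255,20,0,-120,0],[255,20,0,-120,0]]]'
python3 -m jog '[[[255,120,0,-20,0],[255,120,0,-40,0],[255,120,0,-40,0],[255,120,0,-40,0]]]'
python3 - <<'E'
from h import *
im=capture('top');cv2.imwrite('pics/top8.png',cv2.resize(im[190:340,180:400],None,fx=3.6,fy=3.6,interpolation=cv2.INTER_CUBIC))
im=capture('scene');cv2.imwrite('pics/scene8.png',cv2.resize(im[150:350,220:540],None,fx=2.5,fy=2.5,interpolation=cv2.INTER_CUBIC))
rel([*m2w(-.004,-.01),.05],80.4);print(sense()['ft_force'])
E
```

```text
clock: 9.65
tcp_pos: [0.4928, -0.0636, 0.0482]
orientation: [-0.256, -3.113, 0.001]
ft_force: [-12.7, 0.2, 7.6]
opening: 0.0
clock: 10.25
tcp_pos: [0.4786, -0.0606, 0.1736]
orientation: [-0.257, -3.123, -0.002]
ft_force: [0.9, -0.8, 0.1]
opening: -0.001
clock: 10.65
tcp_pos: [0.3586, -0.0402, 0.2155]
orientation: [-0.255, -3.125, -0.007]
ft_force: [-0.7, -0.8, -0.4]
opening: 0.005
shift mm [-135.9   -1.9  164.2] turn 0.25 clock 10.75 m-frame [-139.    -9.2] [ 0.3609 -0.0404  0.215 ]
[-0.32524359  0.35211399  0.89893804]
```

View pics/top8.png

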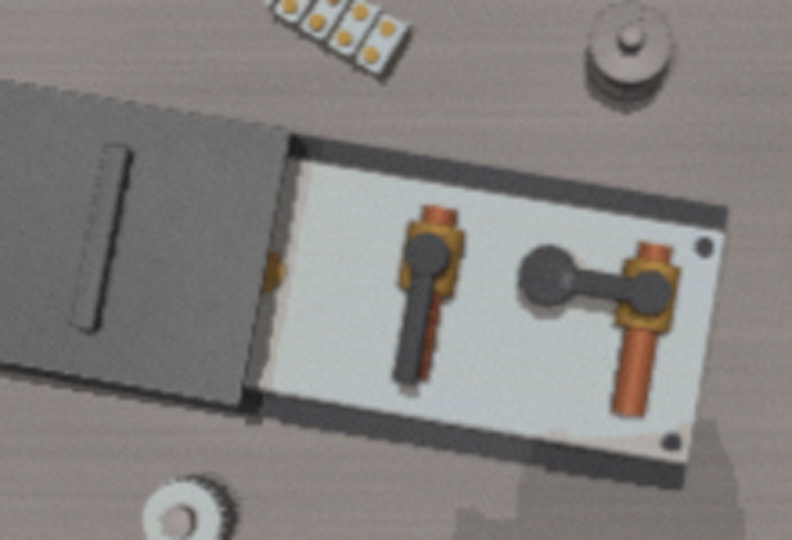

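View pics/scene8.png

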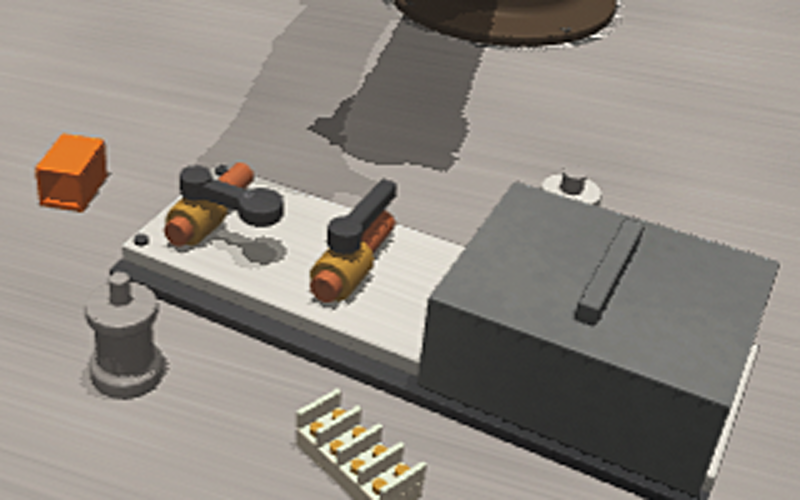

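```bash
python3 - <<'E'
from h import *
f=lambda cam,l,z,s,o:np.array([w2m(p).round(1) for p in bp(cam,[(a/s+o[0],b/s+o[1]) for a,b in l],z)])
a=f('top',[(548,276),(649,293)],.064,3.6,(180,190));d=a[0]-a[1];print(a,np.arctan2(d[1],-d[0]))
a=f('scene',[(262,205),(199,179)],.064,2.5,(220,150));d=a[0]-a[1];print(a,np.arctan2(d[1],-d[0]))
print('bar',f('top',[(118,146),(86,331)],.089,3.6,(180,190)))
print('edge',f('top',[(290,128),(242,405)],.076,3.6,(180,190)))
E
```

```text
[[ 19.4  -4.7]
 [ 19.5 -54.4]] 1.5687842570755308
[[ 24.5   0.8]
 [ 20.6 -49.5]] 1.648176305554333
bar [[ 44.2 209.2]
 [-45.7 207.3]]
edge [[ 68.2 130.7]
 [-67.3 128.9]]
```

Handle at about 1.57 rad, cover at about 0.208 m (0.21 is the stop), hand clear.

```bash
python3 -c "
from station import *
print(close_job())"
```

```text
the job is handed in; nothing more can be done
None
```

I slid the cover open to its stop by pushing the bar with the closed fingers. I then pushed the disc handle clockwise until it met its stop, drew the hand clear and handed the job in at about 10.8 s on the robot's clock.

| Check | Result |
|---|---|
| Cover | 0.208 m in the top view; force rose to about 24 N at the stop |
| Disc handle | 1.57 rad in the top view; force held at about 12 N with no further movement |
| Plain handle | Not seen to move in either view |
| Bystanders | Switch, block and tester not seen to move; guard only compared by eye in the scene view |
| Hand | Clear, wrist force near zero |

The two cameras disagreed slightly. The scene view put the handle at 1.65 rad, past its stop, and the pivot about 5 mm off. I put that down to calibration and pixel-picking error and trusted the top view. The recogniser's points were also unreliable in places: it did not find the disc end in the top view. I took positions from hand-picked pixels and the calibration instead.

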